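# Wedge the rocking preheater

## Task

The board preheater rocks because its front right levelling foot is seized too short. Push the wooden wedge along the bench, thin end first, under that foot until it bears snugly against the foot without jacking the preheater up, then press down on the preheater's top above that foot to prove that it no longer dips, and come away. Use only pushes and presses of the fingertips: do not grip or lift anything or force the wedge, leave the preheater standing where it is, and do not disturb the phone frame lying on it or the tools around it.

Things in the scene. Friction and masses are not known exactly. Their poses are not given: they have to be found in the camera images.
- preheater: Low grey steel board preheater with a black heating field on top, 190 (x) x 230 (y) x 72 mm high, about 1.4 kg, loose. Origin: on the bench plane under its middle; x towards its back, y to its left, z up; knob and display on its front (-x). Underside of the case 16 mm above the bench; four domed rubber feet, 12 mm radius, at x = +-75, y = +-95 mm. Three stand on the bench; the front right one is short.
- corner_front_right (a point): Place to press: point on the flat top (72 mm above the bench when level) straight above the middle of the short foot at (-75, -95) mm. That foot ends 5 to 10 mm above the bench (differs each time, not told, cannot be turned). About 1 to 2 N here makes the preheater rock down until the short foot meets the bench; let go, it rocks back level.
- corner_front_left (a point): Point on the top straight above the front left foot.
- corner_back_right (a point): Point on the top straight above the back right foot.
- corner_back_left (a point): Point on the top straight above the back left foot.
- wedge: Dark hardwood wedge, loose on the bench off the preheater's right side, 120 long (x) x 40 wide (y), 70 g. Origin: middle of its flat underside. The +x end is thin, 2.5 mm, and points roughly at the short foot; the top slopes evenly up to the upright heel at x = -60 mm, 18.5 mm high. It slides with about 0.5 N; once it bears on the foot the push rises to several N within 2 mm, and it stays put.
- phone_frame: Phone frame 142x70x8 mm lying loose on the preheater's heating field; leave it.
- tweezers: Steel tweezers, 127 mm long, near the front edge at the left; leave.
- brush: Black brush, 159 mm long, to the right; leave.
- cleaner: Black round tip cleaner, 68 mm across and 42 high, to the right; leave.
- pump: Blue desoldering pump, 214 mm long, near the front edge; leave.
- bits: Green bit box 55x85x24 mm, behind the wedge to the right; leave.
- cutters: Side cutters, 100 mm long, near the front edge; leave.

How it is judged:
On the way, in this order (a step that is already met when the one before it is completed fails the run):
1. the wedge bears against the underside of the short foot (x of corner_front_right in the frame of wedge between -0.03 and 0.05 m and y of corner_front_right in the frame of wedge between -0.019 and 0.019 m and contact force between wedge and preheater above 0.5 N), for 0.2 s.
2. a fingertip presses on the top above the short foot, the wedge takes the load and the corner stays up (x of corner_front_right in the frame of wedge between -0.03 and 0.05 m and y of corner_front_right in the frame of wedge between -0.019 and 0.019 m and contact force between the fingers and preheater above 4 N and horizontal distance between the grasp point and corner_front_right below 0.045 m and contact force between wedge and preheater above 3 N and height (world z) of corner_front_right above 0.07 m), for 0.3 s.
At the end, for the whole second after the job is handed in: The wedge lies with the short foot on its sloping top (foot within 19 mm of its centre line) and bears on it, the press was made (over 4 N, corner dipped less than 2 mm), all four top corners are 70.5 to 74.5 mm above the bench, the preheater is within 20 mm of its start, all at rest (x of corner_front_right in the frame of wedge between -0.03 and 0.05 m and y of corner_front_right in the frame of wedge between -0.019 and 0.019 m and contact force between wedge and preheater above 0.1 N and height (world z) of corner_front_right between 0.0705 and 0.0745 m and height (world z) of corner_front_left between 0.0705 and 0.0745 m and height (world z) of corner_back_right between 0.0705 and 0.0745 m and height (world z) of corner_back_left between 0.0705 and 0.0745 m and linear speed of each of preheater, wedge below 0.005 m/s and distance of preheater from where it was at the start of the episode below 0.02 m); the robot touches nothing.
It fails at once if the wedge is lifted or tipped (height (world z) of wedge above 0.008 m or angle between wedge's own z axis and vertical above 0.2 rad).
It fails at once if the wedge is gripped or forced (over 30 N) (contact force between the fingers and wedge above 30 N).
It fails at once if the preheater is lifted: a corner rises more than 20 mm or its middle more than 10 mm (height (world z) of preheater above 0.01 m or height (world z) of any of corner_front_right, corner_front_left, corner_back_right, corner_back_left above 0.092 m).
It fails at once if the preheater is pushed more than 30 mm away (distance of preheater from where it was at the start of the episode above 0.03 m).
It fails at once if the phone frame or a tool is disturbed (distance of phone_frame from where it was at the start of the episode above 0.04 m or distance of any of tweezers, brush, cleaner, pump, bits, cutters from where it was at the start of the episode above 0.02 m).
It also fails if it takes over 45 s, if anything falls off the work surface, if the arm or the gripper's body presses on something with over 40 N, if the wrist force passes 120 N, or if a joint passes its speed limit or range.

## Robot

A 6-joint arm with a two-finger parallel gripper is mounted at the origin on a cart in front of the work surface, level with it; the furniture and walls round the work are solid. World frame = base frame: x ahead of the robot, y to its left, z up, the work surface at z = 0. Lengths are in m, angles in rad, forces in N, time in s.
With the tool pointing down it reaches from about 0.3 to 0.875 m from the base axis. Payload 6.4 kg.
Tool frame: the origin (TCP) lies midway between the tips of the shut fingers; the grasp point (between the pads) lies 19 mm behind it; z points along the fingers, x is the direction in which the jaws open and shut, and the axes are right-handed (so a half turn about z gives the same grasp; the last joint's range is limited). The gripper opens to 85 mm and grips with 20 to 120 N. Pads are 22 mm wide; open, the fingers measure 114 mm over their backs; the gripper's body (76 mm by 85 mm) begins 54 mm behind the grasp point. The pads swing forward as they close: fully open they stand 13 mm farther back than shut.
Start: joints at [-0.206, 0.181, 1.607, -0, 1.354, -0.206], TCP at [0.575, 0, 0.231] pointing down, gripper open.
Joint ranges: [-2.99, 2.99], [-0.89, 2.07], [0.3, 2.58], [-1.14, 4.28], [0, 2.63], [-3.12, 3.12]. Speed limits (rad/s): [2.57, 2.57, 3.01, 3.14, 3.14, 3.14].

## Interface

Orientations are given as a unit quaternion [x, y, z, w].
In Python, from plant import manip gives the robot as it stands.
- The arm moves only by the tool send_rows, never from a script. Its argument "increments" is a list of rows, each a list of 3 entries, a list of its own where there are three numbers: the gripper's target within -1 to 1 (fully open at 1, half-way at 0, shut at -1), then the shift along the tool's x, y, z in cm, then the turn, a rotation vector about the tool's x, y, z in rad. A call has 1 to 10 rows; each row shifts and turns the commanded pose from where the row before left it, along the tool's axes as they then stand; what a row does not reach is not made up. A row lasts 1/8 s, in which the tool goes at most 62.5 mm and 10.7 degrees, less where a joint would pass 70% of its speed; a pose out of reach is approached as far as the arm can. A call with a gripper value outside its range is refused whole. The fingers move at their own pace and stop on an object; "squeeze" is the grip in N (left out, the last holds). Time passes only in rows, so rows that do not move let the fingers close. It gives the time, the measured TCP pose, the force and the opening at its end, in the units of the state.
- manip.state(): the state, without advancing time (a new reading comes with each control period).
- manip.camera(name): name is "scene" or "side" or "wrist"; returns a dict with "image" (400x640x3 uint8, red, green, blue), "K" (3x3 intrinsics, pixels), "world_from_camera" (4x4, takes a point from camera to world coordinates); the wrist camera has in their place "tool_from_camera" (4x4, takes a point from camera to tool coordinates, whose origin is the TCP and whose axes are the tool frame's). Camera axes: x right, y down, z forward; pixel columns grow to the right and rows downward; lengths in m; the calibration is good to about 2 mm. A picture is of the moment at which its call begins: read the wrist's pose just before it. There is no depth.
- manip.finish_job(): hands the job in, once; it reports no verdict.
The state is a dict: "time_s": time; "q": joint angles; "joint_velocities": joint speeds; "tau": joint torques, N m; "position": TCP position; "eef_rot": TCP orientation; "ft_force": force on the tool from outside, world axes, zero at the start; "moment": the same for the moment, N m; "width": finger opening in m.
Only numpy, scipy, OpenCV 4.12 (cv2) and the standard library are available. Lean on these libraries where they do the work, as an engineer would, in place of code of your own. Each camera call takes 0.05 s, during which the arm holds its last target.

## Working session

There is one attempt and no reset: what is moved stays moved. The work goes in short steps, Python scripts to look and compute and a tool call to move; the robot and the scene stay as the last step left them, time stands still between calls to the robot, and variables do not carry over. Pictures are saved under pics/ and viewed, and the job is handed in when it is done.

Besides the shell and the picture viewer there is one more tool, called after "Call:" in YAML: its name, and indented under it one key for each argument. send_rows: Moves the arm, as the interface text tells. Its arguments: {"type":"object","properties":{"increments":{"type":"array"},"squeeze":{"type":"number"}},"required":["increments"]}

```bash
mkdir -p pics; python3 - <<'E'
from plant import manip
import cv2,numpy as np
s=manip.state()
print({k:np.round(v,3) for k,v in s.items()})
for n in ("scene","side","wrist"):
    c=manip.camera(n); cv2.imwrite(f"pics/{n}0.png",c["image"][:,:,::-1])
    M=c.get("world_from_camera",c.get("tool_from_camera"));print(n,np.round(c["K"],1).tolist(),np.round(M,3).tolist())
    np.savez(f"pics/{n}0.npz",K=c["K"],M=M)
E
```

```text
{'time_s': np.float64(0.0), 'q': array([-0.206,  0.182,  1.608, -0.   ,  1.354, -0.206]), 'joint_velocities': array([-0.001,  0.001,  0.001,  0.   , -0.001,  0.001]), 'tau': array([ 0.0000e+00, -4.4487e+01, -3.5134e+01, -0.0000e+00,  9.0000e-03,
        0.0000e+00]), 'position': array([0.574, 0.   , 0.23 ]), 'eef_rot': array([ 1.   ,  0.   , -0.001, -0.   ]), 'ft_force': array([-0.141,  0.387, -0.632]), 'moment': array([-0.036,  0.006, -0.036]), 'width': np.float64(0.086)}
scene [[516.3, 0.0, 324.3], [0.0, 516.3, 196.9], [0.0, 0.0, 1.0]] [[-0.632, -0.374, 0.678, -0.351], [-0.775, 0.306, -0.553, 0.762], [-0.001, -0.875, -0.483, 0.706], [0.0, 0.0, 0.0, 1.0]]
side [[362.9, 0.0, 319.1], [0.0, 362.9, 195.4], [0.0, 0.0, 1.0]] [[-0.94, -0.228, 0.256, 0.29], [-0.342, 0.628, -0.699, 0.676], [-0.002, -0.744, -0.668, 0.687], [0.0, 0.0, 0.0, 1.0]]
wrist [[280.6, 0.0, 315.0], [0.0, 280.6, 196.9], [0.0, 0.0, 1.0]] [[1.0, 0.0, -0.0, 0.0], [0.0, 0.952, 0.307, -0.079], [0.0, -0.307, 0.952, -0.142], [0.0, 0.0, 0.0, 1.0]]
```

View pics/scene0.png

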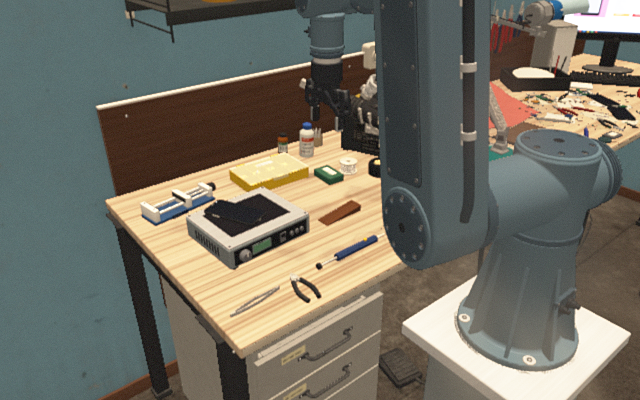

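View pics/side0.png

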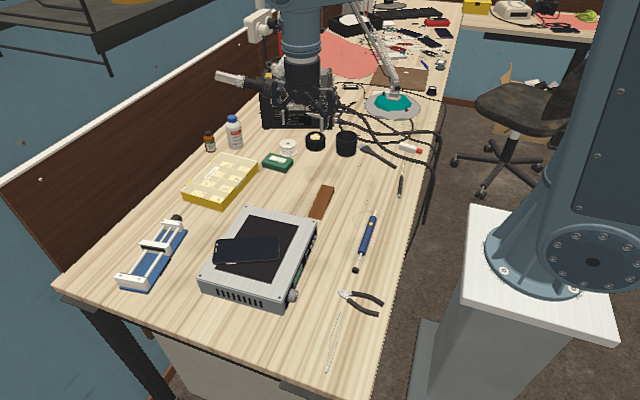

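View pics/wrist0.png

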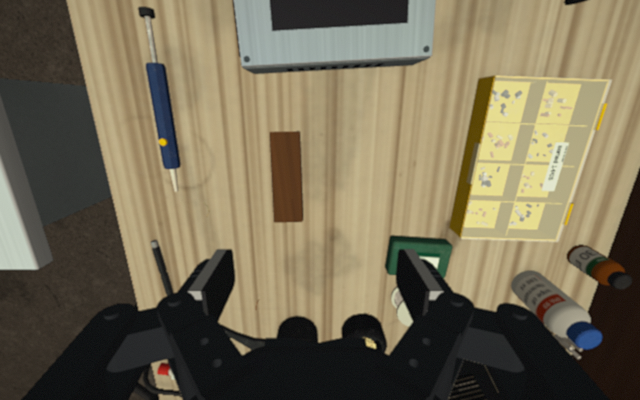

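The wrist view shows the wedge at about (272–302, 132–221), the thin end up towards the preheater. The preheater's near right edge is at row ~65, with corner screws at (247,58) and (427,48). Next I'll measure these.

```bash
cat > h.py <<'E'
import numpy as np,cv2
from scipy.spatial.transform import Rotation as R
def wrist(n):
    from plant import manip
    s=manip.state(); c=manip.camera("wrist"); T=np.eye(4);T[:3,:3]=R.from_quat(s["eef_rot"]).as_matrix();T[:3,3]=s["position"]
    M=T@c["tool_from_camera"]; cv2.imwrite(f"pics/{n}.png",c["image"][:,:,::-1]); np.savez(f"pics/{n}.npz",K=c["K"],M=M); return s
def cam(n):
    from plant import manip
    c=manip.camera(n.rstrip("0123456789")); cv2.imwrite(f"pics/{n}.png",c["image"][:,:,::-1]); np.savez(f"pics/{n}.npz",K=c["K"],M=c["world_from_camera"])
def ray(n,uv,z):
    d=np.load(f"pics/{n}.npz");K,M=d["K"],d["M"]
    v=M[:3,:3]@np.linalg.solve(K,[uv[0],uv[1],1]);o=M[:3,3];return o+v*(z-o[2])/v[2]
def crop(n,x0,y0,x1,y1,f,out):
    im=cv2.imread(f"pics/{n}.png")[y0:y1,x0:x1];cv2.imwrite(f"pics/{out}.png",cv2.resize(im,None,fx=f,fy=f,interpolation=cv2.INTER_CUBIC))
def wedge(n,roi):
    im=cv2.imread(f"pics/{n}.png");h=cv2.cvtColor(im,cv2.COLOR_BGR2HSV);x0,y0,x1,y1=roi
    m=np.zeros(im.shape[:2],np.uint8);b=im.astype(int)
    k=(b[...,2]<150)&(b[...,2]-b[...,0]>25)&(h[...,1]>90);m[y0:y1,x0:x1]=k[y0:y1,x0:x1]
    c=max(cv2.findContours(m,0,2)[0],key=cv2.contourArea);return cv2.approxPolyDP(c,3,True)[:,0],cv2.minAreaRect(c),cv2.contourArea(c)
E
python3 - <<'E'
from h import *
wrist("wrist1")
p,r,a=wedge("wrist1",(240,110,330,240));print(p.tolist(),r,a)
for q in p: print(q,[np.round(ray("wrist1",q,z),4)[:2].tolist() for z in(0,.0025,.0185)])
for q in [(247,58),(427,48)]: print(q,ray("wrist1",q,.072))
crop("wrist1",220,0,450,240,3.3 if 0 else 2.5,"w1c")
crop("side0",190,170,340,330,3.7,"s0c")
E
```

```text
[[270, 131], [273, 221], [302, 221], [299, 132]] ((285.897705078125, 176.31729125976562), (92.0239486694336, 31.200115203857422), 87.31622314453125) 2684.5
[270 131] [[0.5161, 0.0487], [0.5165, 0.0489], [0.5191, 0.0502]]
[273 221] [[0.5142, -0.0775], [0.5146, -0.0765], [0.5172, -0.0698]]
[302 221] [[0.5559, -0.0775], [0.556, -0.0765], [0.5568, -0.0697]]
[299 132] [[0.5537, 0.0475], [0.5539, 0.0477], [0.5548, 0.049]]
(247, 58) [0.5085894  0.12391198 0.072     ]
(427, 48) [0.68234167 0.13256887 0.072     ]
```

View pics/w1c.png

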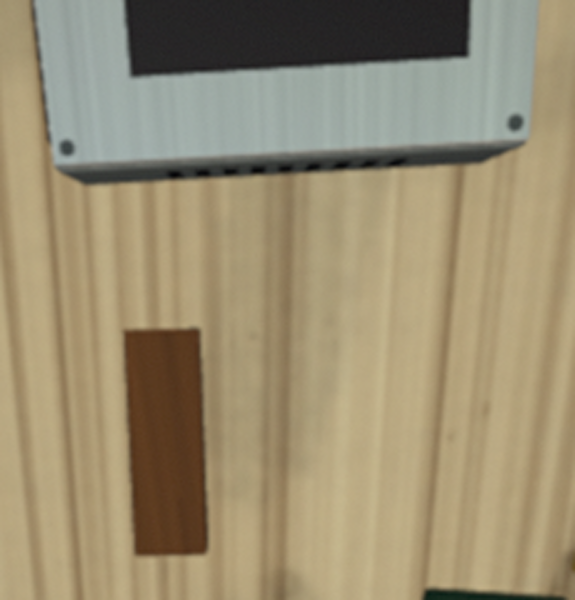

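View pics/s0c.png

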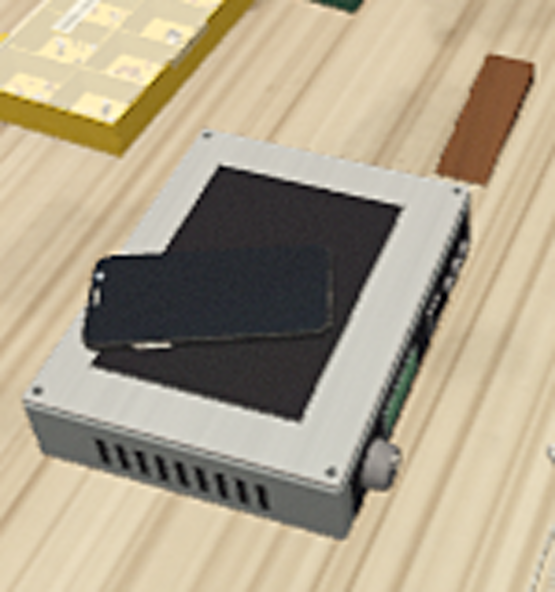

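The wedge and the right top edge are clear. The preheater's top right corners are at about (241,67) and (429,56) in the wrist image, and its screws also show in the side view. I'll compute its pose from these.

```bash
python3 - <<'E'
from h import *
P={}
for n,uv in dict(c_fr=(220+52/2.5,168/2.5),c_br=(220+524/2.5,143/2.5),s_fr=(220+67/2.5,148/2.5),s_br=(220+515/2.5,122/2.5)).items():
    P[n]=ray("wrist1",uv,.072)[:2];print(n,P[n].round(4))
f=3.7
for n,uv in dict(s_fr=(457,189),s_br=(207,135),s_bl=(38,391),s_fl=(332,471)).items():
    print("side",n,ray("side0",(190+uv[0]/f,170+uv[1]/f),.072)[:2].round(4))
E
```

```text
c_fr [0.5019 0.1157]
c_br [0.6858 0.1246]
s_fr [0.5083 0.1229]
s_br [0.6815 0.1319]
side s_fr [0.5069 0.123 ]
side s_br [0.6803 0.1331]
side s_bl [0.6691 0.3458]
side s_fl [0.4961 0.3364]
```

Foot at about (0.519, 0.135). The wedge axis runs nearly along +y at x≈0.534 there, about 15 mm off to the side, so I'll first nudge the wedge sideways towards -x from its flank, with the fingers shut.

Call:
send_rows:
  increments:
    - [-1,[1.6,2.5,0],[0,0,0]]
    - [-1,[0,0,3],[0,0,0]]
    - [-1,[0,0,4],[0,0,0]]
    - [-1,[0,0,4],[0,0,0]]
    - [-1,[0,0,4],[0,0,0]]
    - [-1,[0,0,3],[0,0,0]]
    - [-1,[0,0,0],[0,0,0]]
  squeeze: 20

```text
time_s: 1.08
position: [0.5885, -0.0244, 0.0485]
eef_rot: [1.0, -0.0, -0.003, -0.001]
ft_force: [-1.1, 0.3, 0.9]
width: -0.0001
```

```bash
python3 - <<'E'
from h import *
s=wrist("wrist2"); cam("side2");cam("scene2")
print(s["time_s"],s["position"],s["width"],s["ft_force"],R.from_quat(s["eef_rot"]).as_matrix().round(3).tolist())
crop("side2",240,120,400,260,4,"s2c")
E
```

```text
1.075 [ 0.58849361 -0.02440424  0.04845197] -8.094812663872529e-05 [-1.05176473  0.26260883  0.85021255] [[1.0, -0.0, -0.006], [-0.0, -1.0, 0.002], [-0.006, -0.002, -1.0]]
```

View pics/wrist2.png

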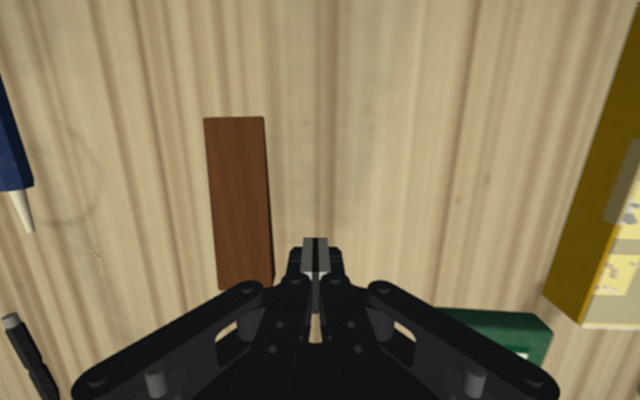

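View pics/s2c.png

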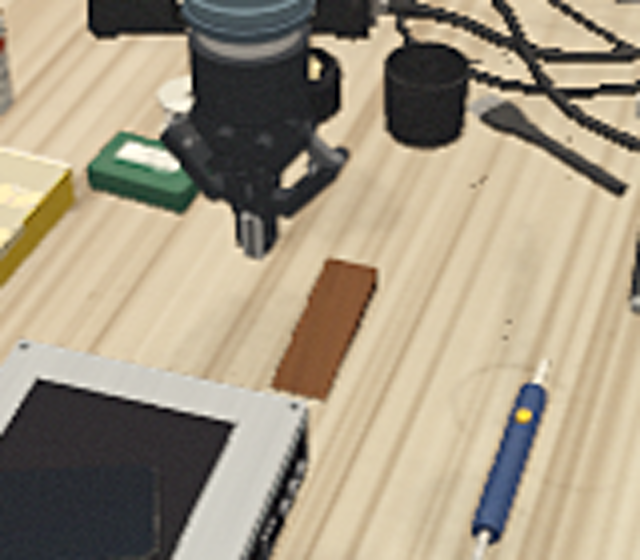

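The fingers are shut just to the right of the wedge at (315,240); they are about 14 mm wide at the tips. The wedge occupies (205–272, 117–290).

```bash
python3 - <<'E'
from h import *
p,r,a=wedge("wrist2",(190,100,280,300))
for q in p: print(q,[np.round(ray("wrist2",q,z),4)[:2].tolist() for z in(0,.0025,.0185)])
p,r,a=wedge("side2",(300,170,340,225))
for q in p: print(q,[np.round(ray("side2",q,z),4)[:2].tolist() for z in(0,.0025,.0185)])
E
```

```text
[204 117] [[0.5157, 0.0481], [0.5167, 0.0482], [0.5229, 0.0487]]
[218 288] [[0.511, -0.0835], [0.512, -0.0817], [0.5186, -0.0701]]
[224 291] [[0.5155, -0.0863], [0.5165, -0.0844], [0.5227, -0.0726]]
[250 279] [[0.5372, -0.075], [0.5379, -0.0733], [0.5423, -0.0625]]
[259 281] [[0.5442, -0.0768], [0.5448, -0.0751], [0.5486, -0.0641]]
[263 287] [[0.5471, -0.0824], [0.5476, -0.0806], [0.5512, -0.0691]]
[271 286] [[0.5535, -0.0814], [0.554, -0.0796], [0.557, -0.0682]]
[275 267] [[0.5574, -0.0641], [0.5579, -0.0626], [0.5606, -0.0526]]
[270 246] [[0.5545, -0.0459], [0.5549, -0.0446], [0.5579, -0.0362]]
[263 117] [[0.5545, 0.0481], [0.555, 0.0482], [0.5579, 0.0487]]
[333 187] [[0.5276, -0.0897], [0.5268, -0.0869], [0.5212, -0.069]]
[321 185] [[0.5635, -0.0863], [0.5625, -0.0835], [0.5561, -0.0657]]
[309 217] [[0.5489, 0.0482], [0.548, 0.0505], [0.5419, 0.0652]]
[322 217] [[0.5165, 0.0365], [0.5156, 0.0388], [0.5104, 0.0537]]
```

Call:
send_rows:
  increments:
    - [-1,[0,0,2],[0,0,0]]
    - [-1,[0,0,1.2],[0,0,0]]
    - [-1,[0,0,0.8],[0,0,0]]
    - [-1,[-1.0,0,0],[0,0,0]]
    - [-1,[-0.8,0,0],[0,0,0]]
    - [-1,[-0.5,0,0],[0,0,0]]
    - [-1,[-0.3,0,0],[0,0,0]]
    - [-1,[-0.3,0,0],[0,0,0]]
    - [-1,[0,0,0],[0,0,0]]

```text
time_s: 2.35
position: [0.5621, -0.025, 0.0115]
eef_rot: [1.0, 0.0, 0.0, 0.0]
ft_force: [0.1, -0.6, 0.9]
width: 0.0003
```

```bash
python3 - <<'E'
from h import *
s=wrist("wrist3"); print(s["position"],s["ft_force"])
crop("wrist3",150,60,400,310,2.4,"w3c")
E
```

```text
[ 0.56207093 -0.02501343  0.01146985] [ 0.13983555 -0.62373349  0.92839788]
```

View pics/w3c.png

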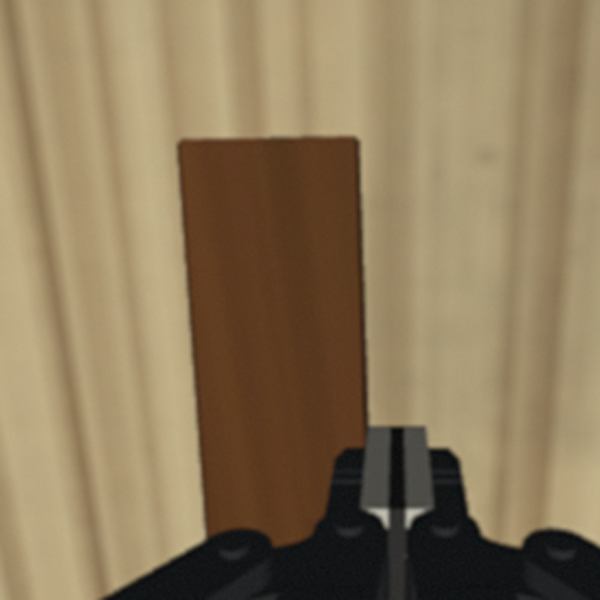

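The fingertips are right beside the flank, but at z=11.5 mm they are too high. I'll back off, go lower, then push.

Call:
send_rows:
  increments:
    - [-1,[0.6,0,0],[0,0,0]]
    - [-1,[0,0,0.6],[0,0,0]]
    - [-1,[-0.4,0,0],[0,0,0]]
    - [-1,[-0.4,0,0],[0,0,0]]
    - [-1,[-0.4,0,0],[0,0,0]]
    - [-1,[-0.4,0,0],[0,0,0]]
    - [-1,[-0.2,0,0],[0,0,0]]
    - [-1,[0,0,0],[0,0,0]]

```text
time_s: 3.4
position: [0.5498, -0.025, 0.0054]
eef_rot: [1.0, -0.0, -0.0, -0.0]
ft_force: [-0.8, -0.6, 0.3]
width: -0.0003
```

```bash
python3 - <<'E'
from h import *
s=wrist("wrist4"); print(s["position"],s["ft_force"])
crop("wrist4",150,0,400,250,2.4,"w4c")
p,r,a=wedge("wrist4",(180,60,360,300))
for q in p: print(q,[np.round(ray("wrist4",q,z),4)[:2].tolist() for z in(0,.0025,.0185)])
E
```

```text
[ 0.54982938 -0.02498733  0.00536494] [-0.75837224 -0.63471212  0.33041469]
[219 114] [[0.5018, 0.0504], [0.5026, 0.0505], [0.5078, 0.0509]]
[221 291] [[0.4919, -0.0549], [0.4929, -0.053], [0.4992, -0.0412]]
[250 279] [[0.5105, -0.0462], [0.5112, -0.0445], [0.5155, -0.0336]]
[259 281] [[0.5159, -0.0476], [0.5165, -0.0459], [0.5202, -0.0349]]
[263 287] [[0.5181, -0.0519], [0.5187, -0.0501], [0.5222, -0.0386]]
[272 286] [[0.5237, -0.0512], [0.5242, -0.0494], [0.527, -0.038]]
[285 274] [[0.532, -0.0427], [0.5323, -0.041], [0.5343, -0.0306]]
[288 254] [[0.5342, -0.029], [0.5345, -0.0276], [0.5362, -0.0186]]
[294 245] [[0.5379, -0.0231], [0.5381, -0.0218], [0.5395, -0.0134]]
[296 119] [[0.5406, 0.048], [0.5407, 0.0481], [0.5418, 0.0488]]
```

View pics/w4c.png

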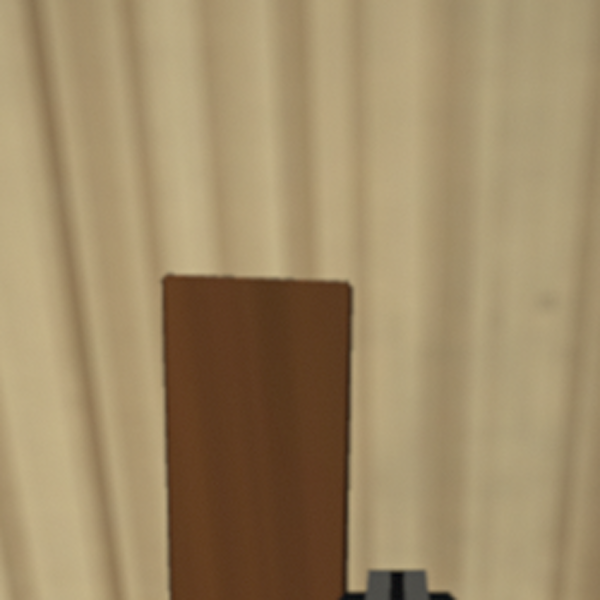

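The wedge moved about 14 mm and turned roughly 3° clockwise. I'll back off, rise and measure it whole.

Call:
send_rows:
  increments:
    - [-1,[1.0,0,0],[0,0,0]]
    - [-1,[0.5,0,-2],[0,0,0]]
    - [-1,[0,1.0,-5],[0,0,0]]
    - [-1,[0,2,-5],[0,0,0]]
    - [-1,[-2,2,-3],[0,0,0]]
    - [-1,[-2,3,0],[0,0,0]]
    - [-1,[-1,3,0],[0,0,0]]
    - [-1,[0,0,0],[0,0,0]]

```text
time_s: 4.45
position: [0.5152, -0.1369, 0.1558]
eef_rot: [1.0, -0.001, 0.0, 0.0]
ft_force: [1.2, 0.0, -0.5]
width: -0.0
```

```bash
python3 - <<'E'
from h import *
s=wrist("wrist5"); print(s["position"],s["ft_force"])
p,r,a=wedge("wrist5",(240,20,420,250))
print(a)
for q in p: print(q,[np.round(ray("wrist5",q,z),4)[:2].tolist() for z in(0,.0025,.0185)])
E
```

```text
[ 0.51522137 -0.13686152  0.15577896] [ 1.23495164  0.02353008 -0.50496021]
4104.5
[297  20] [[0.4994, 0.0183], [0.4996, 0.0177], [0.5004, 0.0136]]
[296 118] [[0.4964, -0.0692], [0.4966, -0.0691], [0.4976, -0.0685]]
[336 119] [[0.5374, -0.0703], [0.5372, -0.0702], [0.536, -0.0695]]
[341  20] [[0.5402, 0.0182], [0.54, 0.0176], [0.5387, 0.0135]]
```

View pics/wrist5.png

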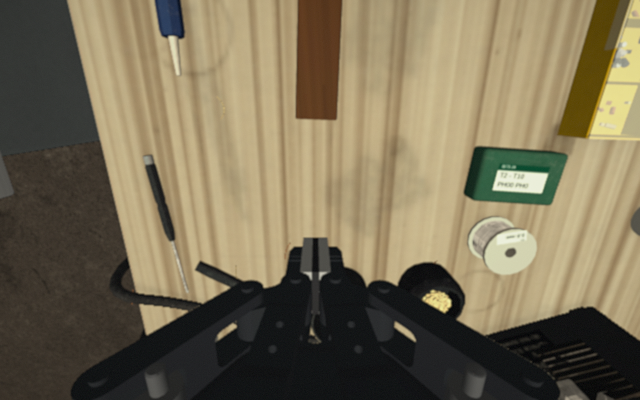

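Heel centre is (0.517,-0.069), thin end centre (0.522,0.049). Pushing the heel with the squarely-held flat of the fingers will turn it straight onto x≈0.519. Now I'll go down behind the heel.

Call:
send_rows:
  increments:
    - [-1,[0.4,-3.9,0],[0,0,0]]
    - [-1,[0,0,4],[0,0,0]]
    - [-1,[0,0,4],[0,0,0]]
    - [-1,[0,0,3],[0,0,0]]
    - [-1,[0,0,2],[0,0,0]]
    - [-1,[0,0,1],[0,0,0]]
    - [-1,[0,0,0.5],[0,0,0]]
    - [-1,[0,0,0],[0,0,0]]

```text
time_s: 5.5
position: [0.5194, -0.0959, 0.0106]
eef_rot: [1.0, 0.0, 0.0, 0.0]
ft_force: [0.1, 0.4, 0.3]
width: -0.0003
```

```bash
python3 - <<'E'
from h import *
s=wrist("wrist6"); print(s["position"],s["ft_force"],s["eef_rot"])
E
```

```text
[ 0.5194177  -0.09585026  0.01058799] [0.1001952  0.35497969 0.32560138] [9.99999964e-01 1.49528088e-04 2.13062140e-04 5.85021811e-05]
```

View pics/wrist6.png

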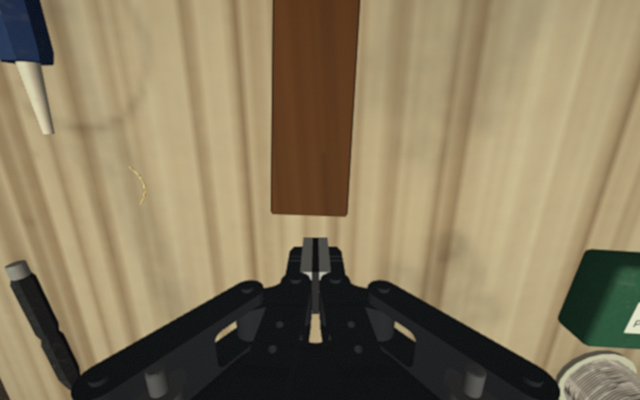

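Call:
send_rows:
  increments:
    - [-1,[0,-0.3,0.4],[0,0,0]]
    - [-1,[0,-0.5,0],[0,0,0]]
    - [-1,[0,-0.5,0],[0,0,0]]
    - [-1,[0,-0.5,0],[0,0,0]]
    - [-1,[0,-0.8,0],[0,0,0]]
    - [-1,[0,-0.8,0],[0,0,0]]
    - [-1,[0,-0.8,0],[0,0,0]]
    - [-1,[0,-0.8,0],[0,0,0]]
    - [-1,[0,-0.8,0],[0,0,0]]
    - [-1,[0,0,0],[0,0,0]]

```text
time_s: 6.8
position: [0.5188, -0.0372, 0.0061]
eef_rot: [1.0, 0.0, -0.0, -0.0]
ft_force: [0.4, -0.1, 0.4]
width: 0.0004
```

```bash
python3 - <<'E'
from h import *
s=wrist("wrist7"); cam("side7");cam("scene7");print(s["position"],s["ft_force"],s["eef_rot"])
crop("side7",240,140,380,260,4,"s7c")
p,r,a=wedge("wrist7",(230,0,420,300))
for q in p: print(q,[np.round(ray("wrist7",q,z),4)[:2].tolist() for z in(0,.0025,.0185)])
E
```

```text
[ 0.51875865 -0.03716702  0.00613553] [ 0.41856765 -0.11830119  0.39056671] [ 9.99999872e-01  4.04881608e-04 -2.39310495e-04 -1.86828612e-04]
[264   0] [[0.4959, 0.0878], [0.4963, 0.087], [0.4988, 0.0821]]
[271 240] [[0.4934, -0.0325], [0.4938, -0.0312], [0.4966, -0.0232]]
[345 243] [[0.5367, -0.0344], [0.5364, -0.0331], [0.5346, -0.0249]]
[352   0] [[0.5358, 0.0878], [0.5355, 0.087], [0.5337, 0.0821]]
```

View pics/wrist7.png

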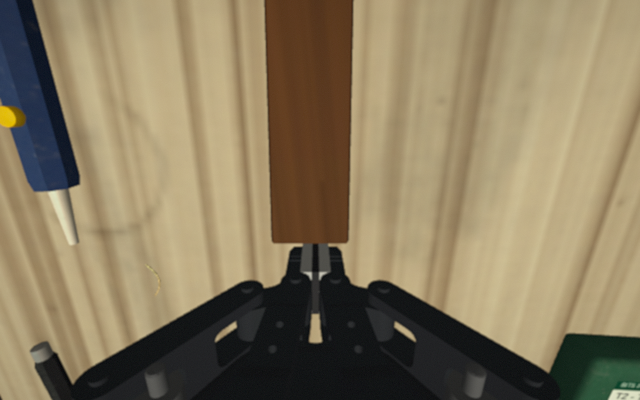

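View pics/s7c.png

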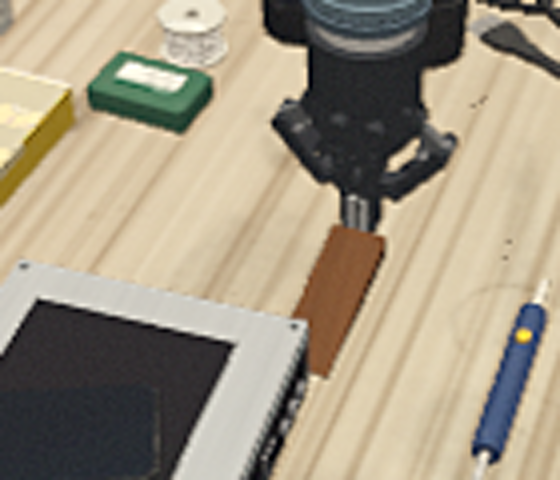

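The wedge is now straight on x≈0.516 with the heel at y≈-0.024, flush with the fingers. I'll go quickly to just short of the earliest contact.

Call:
send_rows:
  increments:
    - [-1,[0,-0.5,0],[0,0,0]]
    - [-1,[0,-0.8,0],[0,0,0]]
    - [-1,[0,-0.8,0],[0,0,0]]
    - [-1,[0,-0.8,0],[0,0,0]]
    - [-1,[0,-0.8,0],[0,0,0]]
    - [-1,[0,-0.6,0],[0,0,0]]
    - [-1,[0,-0.4,0],[0,0,0]]
    - [-1,[0,0,0],[0,0,0]]

```text
time_s: 7.95
position: [0.519, 0.0093, 0.0063]
eef_rot: [1.0, 0.0, -0.0, -0.0]
ft_force: [0.1, -0.3, 0.3]
width: -0.0
```

Call:
send_rows:
  increments:
    - [-1,[0,-0.3,0],[0,0,0]]
    - [-1,[0,-0.3,0],[0,0,0]]
    - [-1,[0,0,0],[0,0,0]]

```text
time_s: 8.32
position: [0.519, 0.0152, 0.0063]
eef_rot: [1.0, 0.0, 0.0, -0.0]
ft_force: [-0.0, 0.1, -0.2]
width: 0.0001
```

Call:
send_rows:
  increments:
    - [-1,[0,-0.2,0],[0,0,0]]
    - [-1,[0,-0.2,0],[0,0,0]]

```text
time_s: 8.57
position: [0.5191, 0.019, 0.0063]
eef_rot: [1.0, -0.0, 0.0, 0.0]
ft_force: [-0.5, -1.2, 0.3]
width: 0.0001
```

Call:
send_rows:
  increments:
    - [-1,[0,-0.2,0],[0,0,0]]

```text
time_s: 8.7
position: [0.519, 0.0211, 0.0063]
eef_rot: [1.0, 0.0, -0.0, 0.0]
ft_force: [0.4, -0.2, 0.5]
width: -0.0001
```

Call:
send_rows:
  increments:
    - [-1,[0,-0.2,0],[0,0,0]]

```text
time_s: 8.82
position: [0.519, 0.0231, 0.0063]
eef_rot: [1.0, 0.0, 0.0, 0.0]
ft_force: [0.0, 0.7, -0.0]
width: 0.0003
```

Call:
send_rows:
  increments:
    - [-1,[0,-0.2,0],[0,0,0]]

```text
time_s: 8.95
position: [0.519, 0.0252, 0.0063]
eef_rot: [1.0, 0.0, 0.0, 0.0]
ft_force: [-0.1, -1.1, 0.3]
width: -0.0004
```

Call:
send_rows:
  increments:
    - [-1,[0,-0.2,0],[0,0,0]]

```text
time_s: 9.07
position: [0.519, 0.0272, 0.0063]
eef_rot: [1.0, 0.0, 0.0, 0.0]
ft_force: [0.1, -0.8, 0.3]
width: -0.0
```

```bash
python3 - <<'E'
from h import *
s=wrist("wrist8");print(s["position"],s["ft_force"])
p,r,a=wedge("wrist8",(230,0,420,300))
for q in p: print(q,[np.round(ray("wrist8",q,z),4)[:2].tolist() for z in(0,.0185)])
E
```

```text
[0.51901877 0.02716419 0.00627068] [ 0.07238915 -0.84691756  0.33669773]
[266  78] [[0.4954, 0.1195], [0.4984, 0.1178]]
[270 240] [[0.4931, 0.0318], [0.4963, 0.0411]]
[273 244] [[0.4947, 0.0292], [0.4978, 0.0388]]
[345 243] [[0.537, 0.0299], [0.5348, 0.0394]]
[349  81] [[0.5361, 0.1181], [0.534, 0.1166]]
[278  84] [[0.5012, 0.1167], [0.5035, 0.1154]]
```

View pics/wrist8.png

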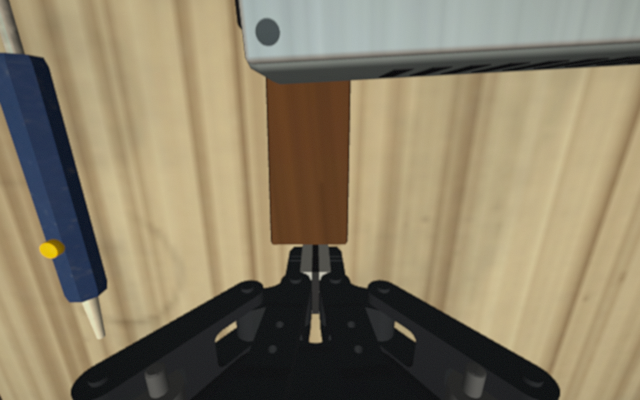

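The wedge is now well under the case, straight, with no contact yet. I'll continue in 2 mm steps.

Call:
send_rows:
  increments:
    - [-1,[0,-0.2,0],[0,0,0]]

```text
time_s: 9.25
position: [0.519, 0.0291, 0.0063]
eef_rot: [1.0, -0.0, 0.0, 0.0]
ft_force: [-0.6, -0.5, -0.3]
width: 0.0001
```

Call:
send_rows:
  increments:
    - [-1,[0,-0.2,0],[0,0,0]]

```text
time_s: 9.38
position: [0.519, 0.0311, 0.0063]
eef_rot: [1.0, -0.0, -0.0, 0.0]
ft_force: [-0.2, -0.8, 1.0]
width: 0.0001
```

Call:
send_rows:
  increments:
    - [-1,[0,-0.2,0],[0,0,0]]

```text
time_s: 9.5
position: [0.519, 0.0331, 0.0063]
eef_rot: [1.0, -0.0, -0.0, -0.0]
ft_force: [-0.1, 0.5, 0.0]
width: -0.0
```

Call:
send_rows:
  increments:
    - [-1,[0,-0.2,0],[0,0,0]]

```text
time_s: 9.62
position: [0.519, 0.0352, 0.0063]
eef_rot: [1.0, 0.0, 0.0, 0.0]
ft_force: [-0.1, -0.7, 0.2]
width: 0.0
```

Call:
send_rows:
  increments:
    - [-1,[0,-0.2,0],[0,0,0]]

```text
time_s: 9.75
position: [0.519, 0.0371, 0.0063]
eef_rot: [1.0, -0.0, 0.0, -0.0]
ft_force: [0.2, -0.4, 0.9]
width: 0.0
```

Call:
send_rows:
  increments:
    - [-1,[0,-0.2,0],[0,0,0]]

```text
time_s: 9.88
position: [0.519, 0.0392, 0.0063]
eef_rot: [1.0, 0.0, -0.0, -0.0]
ft_force: [0.6, -0.4, 0.6]
width: 0.0
```

Call:
send_rows:
  increments:
    - [-1,[0,-0.2,0],[0,0,0]]

```text
time_s: 10.0
position: [0.519, 0.0411, 0.0063]
eef_rot: [1.0, 0.0, 0.0, 0.0]
ft_force: [-1.2, -0.4, 0.3]
width: 0.0001
```

Call:
send_rows:
  increments:
    - [-1,[0,-0.2,0],[0,0,0]]

```text
time_s: 10.12
position: [0.519, 0.0431, 0.0063]
eef_rot: [1.0, -0.0, -0.0, -0.0]
ft_force: [-0.2, 0.1, -0.9]
width: -0.0003
```

Call:
send_rows:
  increments:
    - [-1,[0,-0.2,0],[0,0,0]]

```text
time_s: 10.25
position: [0.519, 0.0452, 0.0063]
eef_rot: [1.0, 0.0, 0.0, 0.0]
ft_force: [0.2, -0.4, 0.7]
width: 0.0002
```

Call:
send_rows:
  increments:
    - [-1,[0,-0.2,0],[0,0,0]]

```text
time_s: 10.38
position: [0.519, 0.0471, 0.0063]
eef_rot: [1.0, 0.0, -0.0, 0.0]
ft_force: [0.1, -1.2, -1.5]
width: 0.0001
```

Call:
send_rows:
  increments:
    - [-1,[0,-0.2,0],[0,0,0]]

```text
time_s: 10.5
position: [0.519, 0.0492, 0.0063]
eef_rot: [1.0, -0.0, -0.0, -0.0]
ft_force: [-0.2, -0.7, 0.3]
width: 0.0003
```

```bash
python3 - <<'E'
from h import *
s=wrist("wrist9");print(s["position"],s["ft_force"])
p,r,a=wedge("wrist9",(230,0,420,300))
for q in p: print(q,[np.round(ray("wrist9",q,z),4)[:2].tolist() for z in(0,.0185)])
E
```

```text
[0.51897945 0.04915136 0.00627735] [-0.18797055 -0.74757399  0.34944599]
[347 147] [[0.5362, 0.1079], [0.5341, 0.1104]]
[267 153] [[0.4939, 0.1047], [0.4971, 0.1077]]
[272 244] [[0.4941, 0.0512], [0.4972, 0.0608]]
[346 243] [[0.5376, 0.0519], [0.5353, 0.0614]]
```

View pics/wrist9.png

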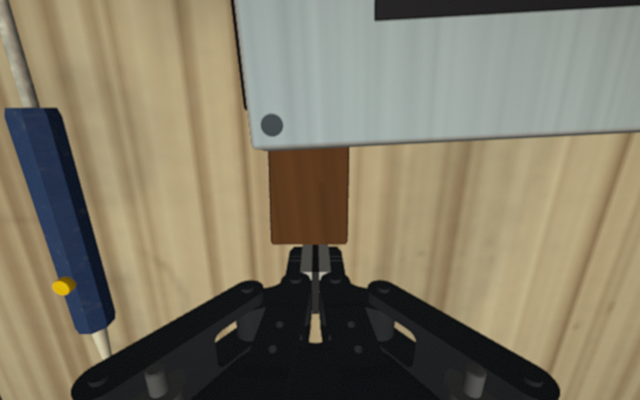

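The wedge is straight and the preheater appears in place, with its screw at (272,125). Carrying on in 2 mm steps.

```bash
python3 - <<'E'
from h import *
print(ray("wrist9",(271.5,124.5),.072),ray("wrist8",(267,31),.072))
E
```

```text
[0.50788819 0.12370515 0.072     ] [0.50787469 0.12354972 0.072     ]
```

Call:
send_rows:
  increments:
    - [-1,[0,-0.2,0],[0,0,0]]

```text
time_s: 10.68
position: [0.519, 0.0511, 0.0063]
eef_rot: [1.0, -0.0, -0.0, -0.0]
ft_force: [0.8, -0.5, -0.6]
width: -0.0001
```

Call:
send_rows:
  increments:
    - [-1,[0,-0.2,0],[0,0,0]]

```text
time_s: 10.8
position: [0.519, 0.0531, 0.0063]
eef_rot: [1.0, -0.0, -0.0, -0.0]
ft_force: [-1.0, -0.9, -1.6]
width: -0.0003
```

Call:
send_rows:
  increments:
    - [-1,[0,-0.2,0],[0,0,0]]

```text
time_s: 10.92
position: [0.519, 0.055, 0.0063]
eef_rot: [1.0, 0.0, 0.0, 0.0]
ft_force: [0.2, -2.3, 0.4]
width: -0.0002
```

Call:
send_rows:
  increments:
    - [-1,[0,-0.15,0],[0,0,0]]

```text
time_s: 11.05
position: [0.5191, 0.0563, 0.0063]
eef_rot: [1.0, 0.0, 0.0, 0.0]
ft_force: [0.3, -2.8, 0.4]
width: -0.0
```

Call:
send_rows:
  increments:
    - [-1,[0,-0.15,0],[0,0,0]]

```text
time_s: 11.18
position: [0.5191, 0.0576, 0.0063]
eef_rot: [1.0, 0.0, 0.0, 0.0]
ft_force: [0.2, -4.5, -0.0]
width: 0.0001
```

The force is now rising to 4.5 N, so the wedge bears. Hold and check.

Call:
send_rows:
  increments:
    - [-1,[0,0,0],[0,0,0]]
    - [-1,[0,0,0],[0,0,0]]
    - [-1,[0,0,0],[0,0,0]]

```text
time_s: 11.55
position: [0.5191, 0.0578, 0.0063]
eef_rot: [1.0, -0.0, 0.0, 0.0]
ft_force: [0.1, -4.9, -1.0]
width: -0.0
```

```bash
python3 - <<'E'
from h import *
s=wrist("wrist10");print(s["position"],s["ft_force"])
p,r,a=wedge("wrist10",(230,0,420,300))
for q in p: print(q,[np.round(ray("wrist10",q,z),4)[:2].tolist() for z in(0,.0185)])
crop("wrist10",200,80,400,260,4,"w10c")
E
```

```text
[0.51909089 0.05784612 0.00630937] [ 0.09786257 -4.91616125 -1.04674342]
[348 177] [[0.5374, 0.1004], [0.5352, 0.1049]]
[268 181] [[0.4938, 0.0981], [0.497, 0.103]]
[271 243] [[0.4936, 0.0605], [0.4968, 0.0701]]
[346 243] [[0.5377, 0.0605], [0.5354, 0.0701]]
```

View pics/w10c.png

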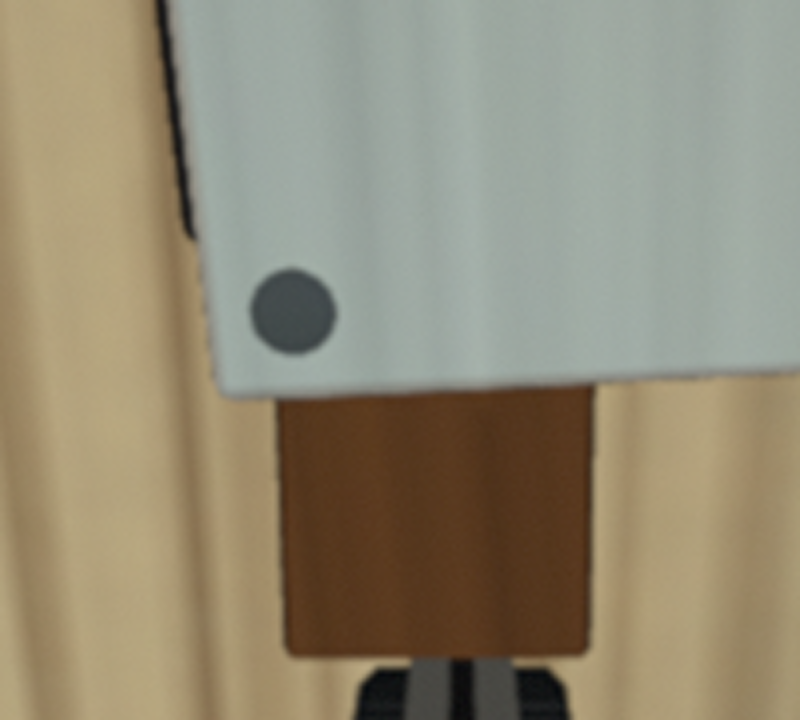

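Steady at 4.9 N, and the wedge is straight and centred under the foot. I'll back off along the bench, rise, and go above the corner.

Call:
send_rows:
  increments:
    - [-1,[0,0.5,0],[0,0,0]]
    - [-1,[0,1.5,0],[0,0,0]]
    - [-1,[0,0,-4],[0,0,0]]
    - [-1,[0,0,-5],[0,0,0]]
    - [-1,[0,0,-4],[0,0,0]]
    - [-1,[0,0,0],[0,0,0]]

```text
time_s: 12.35
position: [0.5217, 0.0371, 0.1401]
eef_rot: [1.0, -0.0, 0.004, 0.0]
ft_force: [0.2, -0.2, -0.2]
width: 0.0001
```

```bash
python3 - <<'E'
from h import *
print(ray("wrist10",(273.5,157.5),.072))
s=wrist("wrist11");print(s["position"],s["ft_force"])
crop("wrist11",180,60,380,240,4,"w11c")
p,r,a=wedge("wrist11",(230,0,420,300))
for q in p: print(q,[np.round(ray("wrist11",q,z),4)[:2].tolist() for z in(0,.0185)])
E
```

```text
[0.5081164  0.12362751 0.072     ]
[0.52171324 0.03706178 0.14008747] [ 0.23631053 -0.23669679 -0.24418572]
[327 106] [[0.5346, 0.1163], [0.5337, 0.1163]]
[285 108] [[0.4944, 0.1145], [0.4961, 0.1146]]
[288 158] [[0.4958, 0.0663], [0.4974, 0.0696]]
[328 156] [[0.5362, 0.0683], [0.5352, 0.0714]]
```

View pics/wrist11.png

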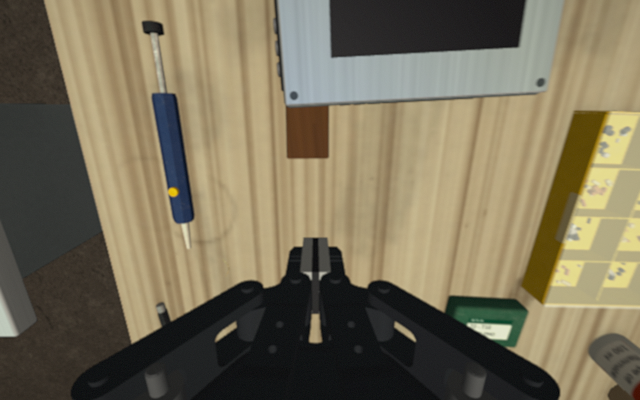

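The wedge stayed put, heel at y≈0.070, and the preheater did not move. I'll go over the corner and down close to the top.

Call:
send_rows:
  increments:
    - [-1,[0,-5,0],[0,0,0]]
    - [-1,[0,-4.8,0],[0,0,0]]
    - [-1,[0,0,2],[0,0,0]]
    - [-1,[0,0,2],[0,0,0]]
    - [-1,[0,0,0.8],[0,0,0]]
    - [-1,[0,0,0.3],[0,0,0]]
    - [-1,[0,0,0],[0,0,0]]

```text
time_s: 13.28
position: [0.5191, 0.1358, 0.0853]
eef_rot: [1.0, -0.0, -0.0, -0.0]
ft_force: [0.3, -0.5, 0.1]
width: 0.0001
```

Call:
send_rows:
  increments:
    - [-1,[0,0,0.3],[0,0,0]]
    - [-1,[0,0,0.3],[0,0,0]]

```text
time_s: 13.52
position: [0.5194, 0.136, 0.0796]
eef_rot: [1.0, -0.0, 0.001, -0.0]
ft_force: [-0.1, 0.6, -0.2]
width: -0.0002
```

Call:
send_rows:
  increments:
    - [-1,[0,0,0.2],[0,0,0]]
    - [-1,[0,0,0.2],[0,0,0]]

```text
time_s: 13.78
position: [0.519, 0.136, 0.0752]
eef_rot: [1.0, 0.0, 0.0, -0.0]
ft_force: [0.3, 0.9, -0.7]
width: 0.0
```

Call:
send_rows:
  increments:
    - [-1,[0,0,0.15],[0,0,0]]
    - [-1,[0,0,0.15],[0,0,0]]

```text
time_s: 14.02
position: [0.519, 0.136, 0.0722]
eef_rot: [1.0, 0.0, 0.0, 0.0]
ft_force: [-0.2, -1.0, -0.2]
width: -0.0
```

Call:
send_rows:
  increments:
    - [-1,[0,0,0.1],[0,0,0]]

```text
time_s: 14.15
position: [0.5191, 0.136, 0.0717]
eef_rot: [1.0, 0.0, -0.0, 0.0]
ft_force: [-3.5, -1.5, 8.9]
width: 0.0002
```

Contact at 8.9 N with the tip still at z≈71.7 mm. Hold here.

Call:
send_rows:
  increments:
    - [-1,[0,0,0.02],[0,0,0]]
    - [-1,[0,0,0],[0,0,0]]
    - [-1,[0,0,0],[0,0,0]]
    - [-1,[0,0,0],[0,0,0]]

```text
time_s: 14.65
position: [0.519, 0.136, 0.0717]
eef_rot: [1.0, 0.0, -0.0, 0.0]
ft_force: [-3.0, 0.0, 6.5]
width: -0.0001
```

```bash
python3 - <<'E'
from h import *
cam("side12");s=wrist("wrist12");print(s["position"],s["ft_force"])
E
```

```text
[0.51901907 0.13604835 0.07168734] [-3.38320981 -0.90153922  4.94232462]
```

View pics/side12.png

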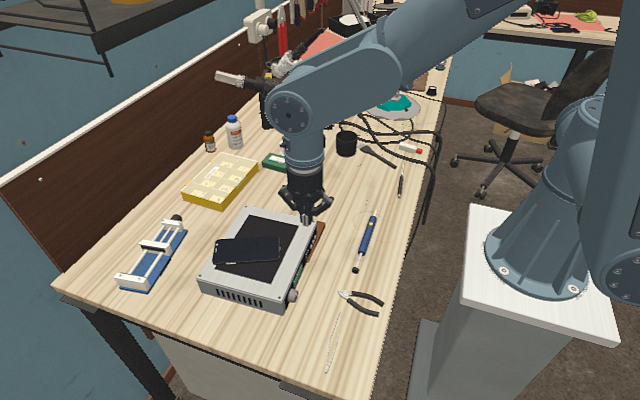

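The fingertips sit on the front right corner at about (305,220). The force drifted down to about 5–6 N, so I'll press a little more for margin.

Call:
send_rows:
  increments:
    - [-1,[0,0,0.05],[0,0,0]]
    - [-1,[0,0,0],[0,0,0]]
    - [-1,[0,0,0],[0,0,0]]

```text
time_s: 15.12
position: [0.5191, 0.136, 0.0716]
eef_rot: [1.0, 0.0, -0.0, 0.0]
ft_force: [-5.6, -1.1, 10.1]
width: 0.0001
```

Call:
send_rows:
  increments:
    - [-1,[0,0,0.03],[0,0,0]]
    - [-1,[0,0,0],[0,0,0]]
    - [-1,[0,0,0],[0,0,0]]
    - [-1,[0,0,0],[0,0,0]]

```text
time_s: 15.62
position: [0.5191, 0.136, 0.0716]
eef_rot: [1.0, 0.0, -0.0, 0.0]
ft_force: [-4.3, -0.7, 11.2]
width: 0.0003
```

Held at 10–11 N with the corner steady at 71.6 mm. Coming away.

Call:
send_rows:
  increments:
    - [-1,[0,0,-0.2],[0,0,0]]
    - [-1,[0,0,-1],[0,0,0]]
    - [-1,[0,0,-4],[0,0,0]]
    - [-1,[0,2,-4],[0,0,0]]
    - [-1,[0,5,0],[0,0,0]]
    - [-1,[0,4,0],[0,0,0]]
    - [-1,[0,0,0],[0,0,0]]
    - [-1,[0,0,0],[0,0,0]]

```text
time_s: 16.62
position: [0.519, 0.0262, 0.1625]
eef_rot: [1.0, -0.0, 0.0, -0.0]
ft_force: [0.2, 0.5, 0.6]
width: 0.0002
```

```bash
python3 - <<'E'
from h import *
s=wrist("wrist13");cam("side13");print(s["position"],s["ft_force"],s["time_s"])
crop("side13",190,170,340,330,3.7,"s13c")
crop("wrist13",200,0,400,200,3,"w13c")
p,r,a=wedge("wrist13",(230,0,420,300))
for q in p: print(q,[np.round(ray("wrist13",q,z),4)[:2].tolist() for z in(0,.0185)])
a=cv2.imread("pics/side0.png");b=cv2.imread("pics/side13.png")
d=cv2.absdiff(a,b).max(2);cv2.imwrite("pics/diff.png",d)
E
```

```text
[0.51902788 0.02621779 0.16248895] [0.22530023 0.50995212 0.6219743 ] 16.625
[291  91] [[0.495, 0.1202], [0.4965, 0.1193]]
[292 142] [[0.4947, 0.0689], [0.4962, 0.0711]]
[330 143] [[0.5355, 0.0678], [0.5345, 0.0701]]
[331  94] [[0.5357, 0.1173], [0.5348, 0.1166]]
[297  95] [[0.501, 0.1164], [0.5021, 0.1157]]
```

View pics/s13c.png

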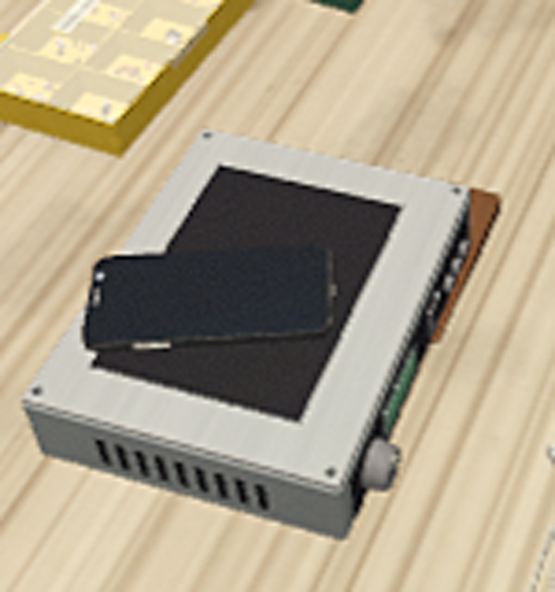

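View pics/wrist13.png

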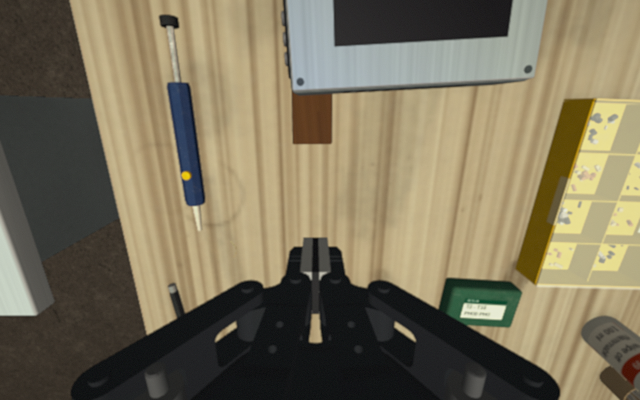

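View pics/diff.png

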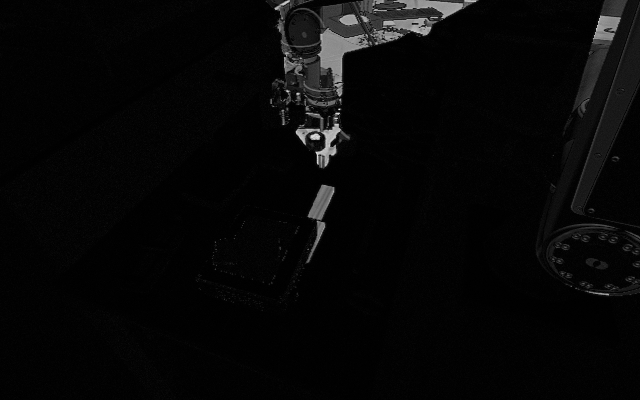

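The wedge sits under the foot with its heel at y≈0.071. In the image difference only the wedge and arm have changed; the preheater, phone frame and tools look unmoved. Handing in.

```bash
python3 -c "
from plant import manip
print(manip.finish_job())"
```

```text
the job is handed in; nothing more can be done
None
```

The wedge is under the short front right foot, the press test showed no dip, and I handed the job in at about 16.6 s. No verdict came back.

- **Placing the wedge:** It first pointed about 15 mm to one side of the foot. I nudged it about 14 mm sideways with the shut fingertips, then pushed its heel straight in until the push rose from under 1 N to a steady 4.9 N.
- **Press test:** I pressed on the corner above the foot. It started at 8.9 N, dropped to about 5 N, and I brought it back up to 10–11 N. The fingertips stayed at 71.6–71.7 mm, so the corner did not dip.
- **Last checks:** After I came away, the wedge heel was at y≈0.071 m, about the same as before the press. Its centre line was about 3–4 mm from the foot, against the 19 mm allowed. The corner screw on the preheater stayed within about 1 mm through the wedge push. In the before-and-after side images only the wedge and arm had changed, apart from faint edge differences on the preheater; the part of the bench behind the arm could not be compared.

I could not measure the force still holding the wedge against the foot. That it still bears is inferred from the press and from the wedge not moving afterwards. The force reading is noisy by about ±1 N, and during the press it also showed 3–5.6 N sideways.

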